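Build up the wall lamp on its wooden block

TASK

Build up the wall lamp on the bare wooden block: lift the steel plate level and straight up off the two dowels of its plywood jig and lay it flat on the block, centred and with its long side along the block's long side; then put the aluminium ring over the plate's square boss, then the white lamp holder, mouth up, foot into the ring, and last stand the bulb cap-down in the holder. Set each part down and let go before fetching the next, and leave the torch and the tape where they are.

Things in the scene. Friction and masses are not known exactly. Their poses are not given: they have to be found in the camera images.
- plate_mid (a point): Bare steel plate, 90 (its x) by 60 (its y) by 6 mm, with a 22 mm square boss 14 mm tall standing up in the middle (sides along the plate's x and y), the natural thing to grip. Loose, about 0.26 kg. This point is on its middle axis, 10 mm above its underside, 10 mm below the boss's top. It starts flat on the jig, 16 mm above the table, with two dowels through holes on its x axis, 34 mm either side of the middle.
- jig: Fixed plywood jig, 110 by 70 by 16 mm, with two upright steel dowels 8 mm thick, 34 mm either side of the middle along its x axis, reaching 20 mm above its top (holes in the plate are 9.5 mm). Origin under its centre, on the table.
- block_top (a point): Centre of the top face of the fixed wooden lamp block: bare medium-brown wood, 130 (x) by 90 (y) by 22 mm tall; where the lamp is built.
- ring_mid (a point): Loose aluminium ring, 62 mm outside, 42 mm inside, 24 mm tall, lying flat on the table, 0.1 kg. This point is on its axis, half-way up. It is brighter, taller and narrower than the black tape. When it lies on the plate its top is 10 mm above the boss.
- holder_mid (a point): Loose white plastic lamp holder, 50 mm tall, 0.07 kg, standing mouth up on the table: a foot 30 mm across and 8 mm tall, a flange 56 mm across and 4 mm thick above it, then a round barrel 40 mm across and 38 mm tall with a bore in its top 28 mm across and 26 mm deep. The foot goes into the ring and the flange rests on the ring's top. This point is on its axis, half-way up (25 mm above the underside of the foot).
- bulb_mid (a point): The one bulb that stands upright (three spare ones lie in a carton): white pear-shaped, 99 mm tall, 0.045 kg, brass cap down, cap 22 mm across and 28 mm long, widest (55 mm) between 68 and 76 mm above the cap's underside. This point is on its axis at the widest part, 72 mm above the cap's underside. It starts in a fixed plywood stand (56 mm square, 30 mm tall), its underside 8 mm above the table; lift it straight up at least 22 mm.
- torch: Bystander: chrome pocket torch lying on the table, 113 mm long (its x), 32 mm thick. Origin under its middle.
- tape: Bystander: roll of black tape lying flat, 70 mm outside, 18 mm tall. Origin under its centre.
Not all that is in view belongs to the job. What is shaped like the part that bears holder_mid but red or yellow is not meant.

How it is judged:
By the outcome, as a careful person would: the job done as asked, in the order asked, and still so for the second after the job is handed in, with the robot touching nothing.
It also fails if it takes over 138 s, if anything falls off the work surface, if the arm or the gripper's body presses on something with over 40 N, if the wrist force passes 120 N, or if a joint passes its speed limit or range.

ROBOT

A 7-joint arm with a two-finger parallel gripper is mounted at the origin on the work surface. World frame = base frame: x ahead of the robot, y to its left, z up, the work surface at z = 0. Lengths are in m, angles in rad, forces in N, time in s.
With the tool pointing down it reaches from about 0.4 to 0.85 m from the base axis. Payload 10.4 kg.
Tool frame: the origin (TCP) lies on the centre line of the jaws, within the pads' length; the fingertips stand 14 mm ahead of it and the grasp point (between the pads) lies 5 mm behind it (manip.tip_reach is the distance from the TCP to the fingertips, in m); z points along the fingers, y is the line along which they close (so a half turn about z gives the same grasp; the last joint's range is limited). The gripper opens to 85 mm and grips with 20 to 120 N. Pads are 22 mm wide; open, the fingers measure 114 mm over their backs; the gripper's body (76 mm by 85 mm) begins 54 mm behind the grasp point. The pads swing forward as they close: fully open they stand 13 mm farther back than shut.
Start: joints at [1.264, 0.332, -0.065, 1.46, 0.022, 1.35, -0.088], TCP at [0.175, -0.6, 0.245] pointing down, gripper open.
Joint ranges: [-2.6, 2.6], [-0.5, 2.12], [-1.47, 1.34], [0.16, 2.42], [-1.27, 4.41], [0.06, 2.06], [-2.6, 2.6]. Speed limits (rad/s): [2.22, 2.22, 2.79, 2.79, 3.14, 3.14, 3.14].

INTERFACE

Orientations are given as a unit quaternion [x, y, z, w].
In Python, from workcell import manip gives the robot as it stands.
- The arm moves only by the shell command python3 -m pendant 'ROWS' [FORCE]. ROWS is JSON, a list of rows, each a list of 7 numbers: the shift along the tool's x, y, z in units of 50 mm (1.0 is 50 mm), then the turn, a rotation vector about the tool's x, y, z in units of 8 degrees (1.0 is 8 degrees), then the opening, from -1 (shut) to 1 (fully open), so that 0 is half open. In form: [[dx, dy, dz, ax, ay, az, jaw], ...]. A call has exactly 10 rows; each row is the pose to reach, as a shift and turn from the pose commanded when the call began, along the tool's axes at that moment; what a row does not reach only later rows make up. A row lasts 1/8 s, in which the tool goes at most 62.5 mm and 10.7 degrees, less where a joint would pass 70% of its speed; a pose out of reach is approached as far as the arm can. A call with a gripper value outside its range is refused whole. The fingers move at their own pace and stop on an object; FORCE is the grip in N (left out, the last holds). Time passes only in rows, so rows that repeat a pose let the fingers close, or fill a call up. It gives the time, the measured TCP pose, the force, the opening and the grip force at its end, in the units of the state.
- manip.get_obs(): the state, without advancing time (a new reading comes with each control period).
- manip.camera(name): name is "scene" or "top"; returns (picture, depth): 480x640x3 uint8, red, green, blue; 480x640 float32, m along the optical axis (not along the pixel's ray), 0 where there is no reading.
- manip.get_calibration(name): a dict with "fx", "fy", "cx", "cy" (pixels), "xyz" and "orientation" of the camera in the world. Camera axes: x right, y up, looking along -z (the intrinsics and any distortion apply to the point x, -y, -z); pixel columns grow to the right and rows downward; lengths in m; the calibration is good to about 2 mm. A picture is of the moment at which its call begins. get_calibration takes no time and is no camera call.
- manip.hand_in(): hands the job in; it is judged then, once.
Trained networks look in the newest picture that a camera, given by its name, has taken for a name from the list of things; names that differ only in an ending like _2 or _b are one class to them, and where a whole thing is asked for, a point or a joint stands for the part that bears it (a point fixed in the world has none). Each returns a list of dicts, best first, with "p" (0 to 1); they miss things now and then, are a little off and sometimes report something else, mostly with a low value. They report only what shows in the picture. A call takes as long as a camera call. They do not tell look-alikes from the thing itself.
- manip.find_in(thing, camera): "box" ([left, top, right, bottom] in pixels, round what is visible of it).
- manip.trace(thing, camera): "pixels" (480x640 bool, what is visible of it) and "box" ([left, top, right, bottom] in pixels, round what is visible of it).
- manip.tip_of(thing, camera): "pixel" ([column, row] in pixels: a listed point, or the origin of a listed thing).
The state is a dict: "clock": time; "joint_pos": joint angles; "joint_velocities": joint speeds; "tau": joint torques, N m; "position": TCP position; "ee_rot": TCP orientation; "ft_force": force on the tool from outside, world axes, zero at the start; "torque": the same for the moment, N m; "grip_width": opening from 0.0 (shut) to 1.0 (fully open); "grasp_force": force on a finger pad.
Only numpy, scipy, OpenCV 4.12 (cv2) and the standard library are available. Lean on these libraries where they do the work, as an engineer would, in place of code of your own. Each camera call takes 0.05 s, during which the arm holds its last target. There are 200 camera calls.

## Working session

There is one attempt and no reset: what is moved stays moved. The work goes in short steps, Python scripts to look and compute and a shell command to move; the robot and the scene stay as the last step left them, time stands still between calls to the robot, and variables do not carry over. Pictures are saved under pics/ and viewed, at most 14 in all, crops included, and the job is handed in when it is done.

```bash
mkdir -p pics; ls; python3 - <<'E'
from workcell import manip
import cv2,numpy as np
for c in("scene","top"):
    p,d=manip.camera(c); cv2.imwrite(f"pics/{c}0.png",p[...,::-1]); np.save(f"{c}0.npy",d)
    print(c,manip.get_calibration(c))
    for t in("plate_mid","jig","block_top","ring_mid","holder_mid","bulb_mid","torch","tape"):
        r=manip.tip_of(t,c); print(t,[(np.round(x["pixel"]).tolist(),round(float(x["p"]),2)) for x in r[:4]])
print(manip.get_obs())
E
```

```text
pics
scene {'fx': 591.5184879351283, 'fy': 591.5184879351283, 'cx': 309.0301456635261, 'cy': 243.59181323945728, 'xyz': array([ 1.02798094, -0.19544999,  1.00652482]), 'orientation': array([0.21591029, 0.15416463, 0.55323251, 0.7896517 ])}
plate_mid [([434.0, 215.0], 0.8)]
jig []
block_top [([158.0, 297.0], 0.65)]
ring_mid [([384.0, 281.0], 0.69)]
holder_mid [([341.0, 335.0], 0.91), ([228.0, 346.0], 0.65), ([253.0, 280.0], 0.6), ([279.0, 319.0], 0.56)]
bulb_mid [([304.0, 226.0], 0.6)]
torch [([226.0, 228.0], 0.57)]
tape [([467.0, 304.0], 0.63)]
top {'fx': 458.8110367506606, 'fy': 458.8110367506606, 'cx': 317.0468999945361, 'cy': 242.23277519698823, 'xyz': array([ 0.42945567, -0.00996782,  0.81990641]), 'orientation': array([-0.03763143,  0.03813127,  0.71615343, -0.69588372])}
plate_mid []
jig [([166.0, 252.0], 0.66)]
block_top [([481.0, 248.0], 0.58), ([366.0, 191.0], 0.48)]
ring_mid [([248.0, 194.0], 0.95)]
holder_mid [([369.0, 189.0], 0.95), ([425.0, 177.0], 0.81), ([321.0, 156.0], 0.67), ([376.0, 236.0], 0.56)]
bulb_mid [([312.0, 267.0], 0.68)]
torch [([394.0, 321.0], 0.79)]
tape []
{'clock': 0.9, 'joint_pos': array([ 1.2643791 ,  0.33218685, -0.06471527,  1.46010436,  0.02159446,
        1.34988977, -0.08851033]), 'joint_velocities': array([ 4.02747929e-04, -1.08974320e-03, -1.59936000e-03, -1.23873448e-04,
       -9.64873119e-05, -4.66479279e-04,  1.27124333e-04]), 'tau': array([-1.05750505e-04, -6.25218630e+01,  4.92597988e-02, -3.91823709e+01,
        1.64884870e-02,  1.83447271e-03,  2.82154059e-05]), 'position': array([ 0.17504751, -0.60000786,  0.2453437 ]), 'ee_rot': array([9.89947418e-01, 1.41435877e-01, 2.24900522e-05, 4.97179764e-05]), 'ft_force': array([ 0.09053076, -0.00905214,  0.14880105]), 'torque': array([0.00640213, 0.0055931 , 0.0352651 ]), 'grasp_force': 0.0, 'grip_width': 1.0030099544137276}
```

View pics/top0.png

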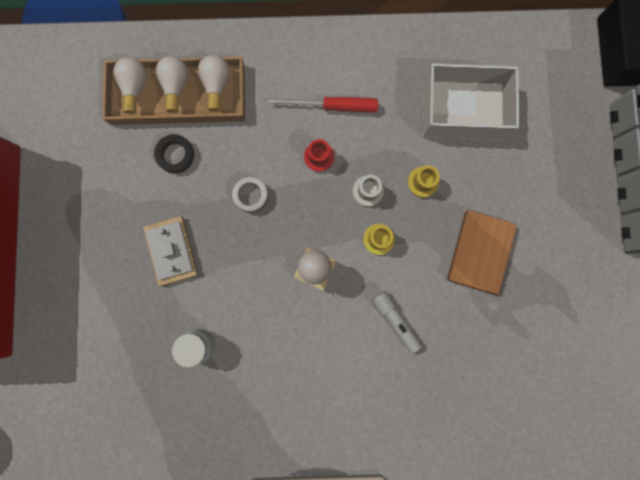

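View pics/scene0.png

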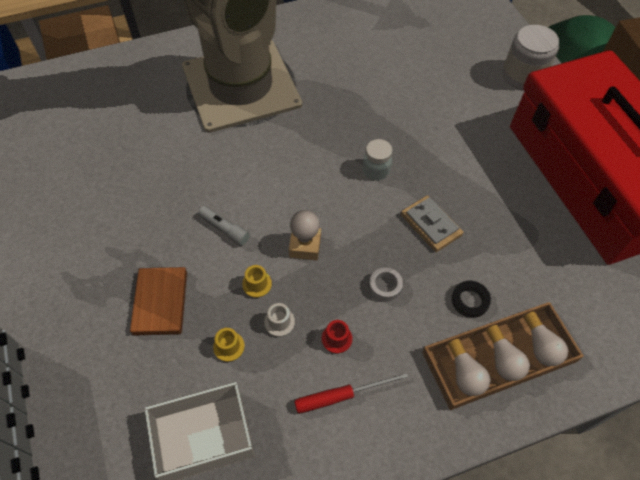

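Candidates, in top-view pixels:
- **Holder:** white (369,190). Red (319,155) and yellow (424,180) and (379,238) are decoys.
- **Ring:** bright (250,195). The black tape is at (174,153).
- **Bulb:** standing (314,267). Three spares are in the carton at about (130–213,80).
- **Plate and jig:** (169,250).
- **Block:** (482,252). The plastic tray at (475,97) is not it.

I choose the white holder, the bright ring, the standing bulb and the brown block.

```bash
cat > h.py <<'E'
import numpy as np,cv2
from workcell import manip
from scipy.spatial.transform import Rotation as R
def cloud(c,d):
    k=manip.get_calibration(c); v,u=np.mgrid[:480,:640]
    P=np.stack([(u-k["cx"])/k["fx"]*d,-(v-k["cy"])/k["fy"]*d,-d],-1)
    P=P@R.from_quat(k["orientation"]).as_matrix().T+k["xyz"]; P[d<=0]=np.nan; return P
def ray(c,px,z):
    k=manip.get_calibration(c); r=np.array([(px[0]-k["cx"])/k["fx"],-(px[1]-k["cy"])/k["fy"],-1])
    r=R.from_quat(k["orientation"]).as_matrix()@r; return k["xyz"]+r*(z-k["xyz"][2])/r[2]
def near(P,xy,rad,z0,z1):
    Q=P.reshape(-1,3); Q=Q[np.isfinite(Q[:,0])]
    return Q[(np.hypot(*(Q[:,:2]-xy).T)<rad)&(Q[:,2]>z0)&(Q[:,2]<z1)]
def rect(Q):
    (c,s,a)=cv2.minAreaRect((Q[:,:2]*1000).astype(np.float32))
    if s[0]<s[1]: s=s[::-1];a+=90
    return np.round(c,1),np.round(s,1),round((a+90)%180-90,1)
E
python3 - <<'E'
from h import *
from h import cv2
px={"plate":{"top":(169,250),"scene":(434,215)},"block":{"top":(481,250),"scene":(158,297)},"ring":{"top":(248,194),"scene":(384,281)},"holder":{"top":(369,189),"scene":(279,319)},"bulb":{"top":(312,267),"scene":(304,226)}}
zz={"plate":.026,"block":.022,"ring":.012,"holder":.025,"bulb":.08}
band={"plate":[(.07,.012,.03),(.03,.031,.045)],"block":[(.09,.012,.032)],"ring":[(.05,.015,.035)],"holder":[(.04,.04,.06),(.04,.006,.018)],"bulb":[(.05,.06,.115),(.05,.02,.036)]}
for c in("top","scene"):
    P=cloud(c,np.load(c+"0.npy"))
    print(c,"table z",np.nanmedian(P[200:300,200:300,2]))
    for n in px:
        m=ray(c,px[n][c],zz[n]); print(n,np.round(m*1000,1))
        for r,a,b in band[n]:
            Q=near(P,m[:2],r,a,b)
            if len(Q)>5: print("   ",len(Q),"z",np.round(np.percentile(Q[:,2],[10,50,95])*1000,1),"mean",np.round(Q[:,:2].mean(0)*1000,1),*rect(Q))
im=cv2.imread("pics/top0.png")
a=cv2.resize(im[225:280,130:210],None,fx=5,fy=5); b=cv2.resize(im[140:195+20,330:410],(400,375))
o=np.zeros((375,800,3),np.uint8); o[:275,:400]=a; o[:,400:]=b
cv2.imwrite("pics/crop0.png",o)
E
```

```text
top table z -0.000450587482080933
plate [508.7 245.8  26. ]
    2251 z [14.4 20.7 23.5] mean [507.5 245.3] [508.7 247.8] [110.3  70.6] 14.9
    168 z [33.1 35.1 37.2] mean [508.3 247.4] [508.5 247.9] [22.  21.6] -75.5
block [ 493.4 -297.4   22. ]
    3877 z [19.5 21.4 23.7] mean [ 489.7 -300.2] [ 490.6 -301.8] [130.8  90.8] -18.4
ring [606.8 109.4  12. ]
    559 z [20.6 23.2 25.7] mean [604.  104.3] [604.7 104.3] [61.4 60.3] 43.6
holder [ 606.8 -106.1   25. ]
    253 z [44.6 49.  51.6] mean [ 606.6 -106.1] [ 606.4 -106.2] [38.7 38.6] 39.6
    266 z [ 9.6 11.5 14.5] mean [ 598.1 -101.3] [ 603.2 -104.4] [54.9 46.4] 64.5
bulb [469.1  -2.3  80. ]
    905 z [ 89.4  99.3 106.1] mean [467.7  -6.9] [468.1  -6.3] [53. 53.] -2.1
    191 z [27.4 29.4 31.6] mean [459.8  -8.6] [468.6  -6.9] [55.9 55.9] -26.8
scene table z -0.0004993048265281574
plate [500.5 254.4  26. ]
    1464 z [14.3 20.2 24.6] mean [511.  246.5] [506.4 249.7] [110.9  72.5] 14.2
    124 z [32.6 35.5 38. ] mean [505.  248.3] [495.  247.3] [45.9 23.9] 11.4
block [ 487.5 -300.3   22. ]
    3209 z [17.9 20.6 23.6] mean [ 492.4 -300. ] [ 488.5 -299.7] [132.   90.9] -18.2
ring [595.3 106.6  12. ]
    493 z [18.6 22.4 26. ] mean [603.8 106. ] [602.5 106.3] [61.6 60.7] -6.2
holder [ 606.6 -105.1   25. ]
    244 z [42.8 48.  51.2] mean [ 606.2 -104.5] [ 605.2 -104.4] [39.4 38.9] 7.9
    269 z [ 8.2 11.1 14.9] mean [ 615.6 -106.8] [ 610.7 -105.4] [54.1 46.2] 77.9
bulb [468.9  -7.5  80. ]
    697 z [ 80.   95.9 105.6] mean [475.   -7.9] [469.2  -5.9] [52.8 51.6] 11.2
    467 z [24.5 28.5 31.9] mean [478.7  -9.3] [467.   -5.2] [58.6 56.6] -25.9
```

View pics/crop0.png

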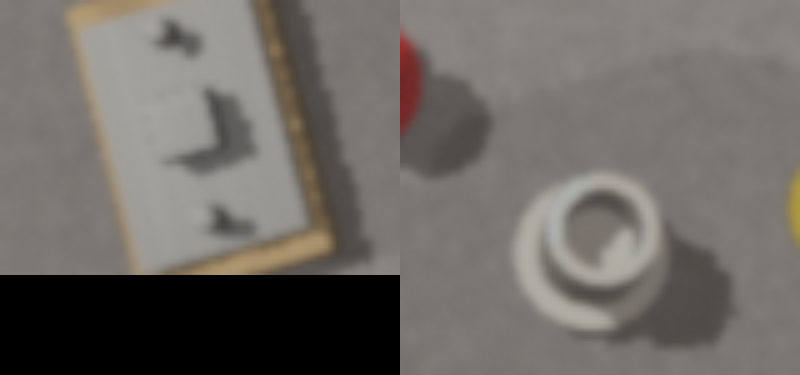

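The crop shows the plate flat on its jig (boss at top px about (168,250), dowels either side) and the white holder mouth-up at (369,190), so the choices hold. Next is a helper to compute the moves.

```bash
cat > go.py <<'E'
import sys
from h import *
# go.py x y z(mm) yaw(deg, of tool x in world); prints row(s) for successive targets, all from present pose
o=manip.get_obs(); C=R.from_quat(o["ee_rot"]); p=o["position"]
a=list(map(float,sys.argv[1:]))
for i in range(0,len(a),4):
    x,y,z,w=a[i:i+4]; T=R.from_euler("z",w,degrees=True)*R.from_quat([1,0,0,0])
    d=C.inv().apply(np.array([x,y,z])/1000-p)/.05; r=(C.inv()*T).as_rotvec(degrees=True)/8
    print(np.round(np.r_[d,r],3).tolist())
print("t",round(o["clock"],2),"F",np.round(o["ft_force"],1),"grip",round(o["grip_width"],3),round(o["grasp_force"],1))
E
python3 go.py 460 -150 200 14.5 507.5 248.5 120 14.5; python3 -c "from workcell import manip;print(manip.tip_reach)"
```

```text
[7.991, -7.044, 0.906, 0.001, -0.0, 0.22]
[11.135, -14.43, 2.506, 0.001, -0.0, 0.22]
t 0.9 F [ 0.1 -0.   0.1] grip 1.003 0.0
0.014
```

```bash
python3 -m pendant '[[1,-0.9,0.1,0,0,0,0.5],[2,-1.8,0.2,0,0,0.1,0],[3,-2.7,0.4,0,0,0.22,0],[4,-3.6,0.5,0,0,0.22,0],[5,-4.5,0.6,0,0,0.22,0],[6,-5.4,0.7,0,0,0.22,0],[7,-6.3,0.8,0,0,0.22,0],[7.8,-7,0.9,0,0,0.22,0],[8,-7.05,0.9,0,0,0.22,0],[8,-7.05,0.9,0,0,0.22,0]]' 40; python3 go.py 507.5 248.5 120 14.5
```

```text
clock: 2.15
position: [0.4616, -0.1469, 0.2003]
ee_rot: [0.992, 0.129, 0.0, -0.0]
ft_force: [-0.8, -0.8, 0.3]
grip_width: 0.501
grasp_force: 0.0
[2.905, -7.411, 1.613, -0.004, -0.005, 0.036]
t 2.15 F [-0.8 -0.8  0.3] grip 0.501 0.0
```

```bash
python3 -m pendant '[[0.4,-1,0.1,0,0,0,0],[0.8,-2,0.3,0,0,0,0],[1.2,-3,0.5,0,0,0,0],[1.6,-4,0.7,0,0,0,0],[2,-5,0.9,0,0,0,0],[2.4,-6,1.2,0,0,0,0],[2.8,-7,1.5,0,0,0,0],[2.9,-7.35,1.6,0,0,0,0],[2.9,-7.41,1.6,0,0,0,0],[2.9,-7.41,1.6,0,0,0,0]]'; python3 go.py 507.5 248.5 60 14.5;python3 - <<'E'
from h import *
for c in("top","scene"):
    p,d=manip.camera(c); cv2.imwrite(f"pics/{c}1.png",p[...,::-1])
    r=manip.tip_of("plate_mid",c); print(c,[(np.round(x["pixel"],1),round(x["p"],2),np.round(ray(c,x["pixel"],.026)*1000,1)) for x in r[:2]])
a=cv2.imread("pics/top1.png")[200:300,120:240];b=cv2.imread("pics/scene1.png")[140:260,360:500]
cv2.imwrite("pics/c1.png",np.hstack([cv2.resize(a,(400,333)),cv2.resize(b,(388,333))]))
E
```

```text
clock: 3.4
position: [0.5085, 0.2437, 0.1205]
ee_rot: [0.992, 0.125, 0.0, 0.001]
ft_force: [0.7, -0.8, 0.5]
grip_width: 0.501
grasp_force: 0.0
[0.005, -0.098, 1.209, 0.008, -0.001, -0.011]
t 3.4 F [ 0.7 -0.8  0.5] grip 0.501 0.0
top [(array([169.2, 250.2]), 0.77, array([508.3, 245.4,  26. ]))]
scene [(array([432.9, 218.2]), 0.92, array([506.6, 249. ,  26. ])), (array([382.1, 281.9]), 0.2, array([601.9,  98.3,  26. ]))]
```

View pics/c1.png

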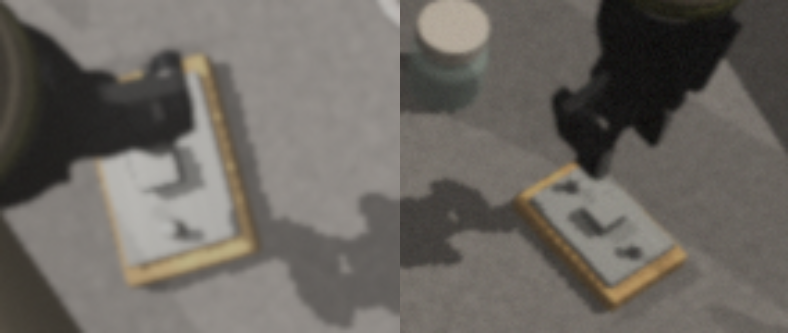

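```bash
python3 -m pendant '[[0.01,-0.06,0.4,0,0,0,0],[0.01,-0.06,0.8,0,0,0,0],[0.01,-0.06,1.1,0,0,0,0],[0.01,-0.06,1.2,0,0,0,0],[0.01,-0.06,1.2,0,0,0,0],[0.01,-0.06,1.2,0,0,0,0],[0.01,-0.06,1.2,0,0,0,0],[0.01,-0.06,1.2,0,0,0,0],[0.01,-0.06,1.2,0,0,0,0],[0.01,-0.06,1.2,0,0,0,0]]'; python3 go.py 507.5 248 40 14.5
```

```text
clock: 4.85
position: [0.5077, 0.2484, 0.0603]
ee_rot: [0.992, 0.126, 0.0, 0.0]
ft_force: [-0.5, 0.1, 0.3]
grip_width: 0.497
grasp_force: 0.0
[-0.006, 0.007, 0.407, 0.001, -0.001, -0.0]
t 4.85 F [-0.5  0.1  0.3] grip 0.497 0.0
```

```bash
python3 -m pendant '[[0,0,0.2,0,0,0,0],[0,0,0.4,0,0,0,0],[0,0,0.43,0,0,0,0],[0,0,0.43,0,0,0,0],[0,0,0.43,0,0,0,-0.3],[0,0,0.43,0,0,0,-0.6],[0,0,0.43,0,0,0,-1],[0,0,0.43,0,0,0,-1],[0,0,0.43,0,0,0,-1],[0,0,0.43,0,0,0,-1]]' 50; python3 go.py 507.5 248 120 14.5
```

```text
clock: 6.1
position: [0.5079, 0.2487, 0.0393]
ee_rot: [0.992, 0.126, 0.0, -0.0]
ft_force: [-1.0, -0.5, 5.9]
grip_width: 0.238
grasp_force: 49.9
[-0.01, 0.011, -1.614, -0.001, -0.006, 0.001]
t 6.1 F [-1.  -0.5  5.9] grip 0.238 49.9
```

```bash
python3 -m pendant '[[0,0,0,0,0,0,-1],[0,0,-0.1,0,0,0,-1],[0,0,-0.25,0,0,0,-1],[0,0,-0.4,0,0,0,-1],[0,0,-0.6,0,0,0,-1],[0,0,-0.8,0,0,0,-1],[0,0,-1.1,0,0,0,-1],[0,0,-1.4,0,0,0,-1],[0,0,-1.6,0,0,0,-1],[0,0,-1.6,0,0,0,-1]]' 70; python3 - <<'E'
from h import *
for c in("top","scene"):
    p,d=manip.camera(c); cv2.imwrite(f"pics/{c}2.png",p[...,::-1])
a=cv2.imread("pics/top2.png")[190:310,100:260];b=cv2.imread("pics/scene2.png")[120:260,360:500]
cv2.imwrite("pics/c2.png",np.hstack([cv2.resize(a,(420,315)),cv2.resize(b,(315,315))]))
E
python3 go.py 480 -20 180 0 489.5 -300.7 100 -18.3
```

```text
clock: 7.35
position: [0.5081, 0.2486, 0.1197]
ee_rot: [0.992, 0.126, 0.001, -0.0]
ft_force: [0.1, -0.1, -2.5]
grip_width: 0.23
grasp_force: 68.8
[-1.876, 5.057, -1.228, 0.002, 0.002, 1.812]
[-3.097, 10.539, 0.374, 0.002, 0.002, 4.1]
t 7.45 F [-0.1  0.4 -3.7] grip 0.232 68.8
```

View pics/c2.png

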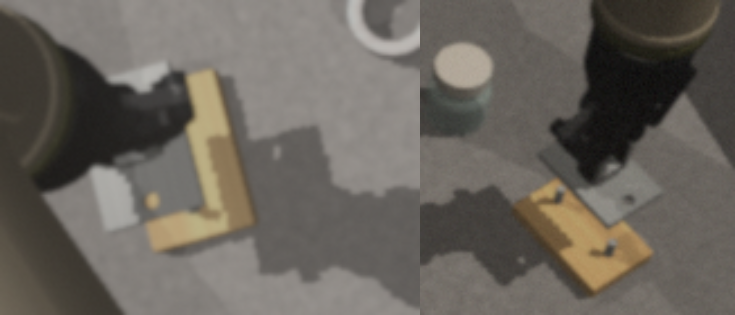

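The plate came off the dowels level, gripped by the boss (jig now bare at top px about (175,250)). I carry it high over the bulb to the block.

```bash
python3 -m pendant '[[-0.2,0.3,-0.6,0,0,0.1,-1],[-0.4,1,-1.2,0,0,0.4,-1],[-0.8,2,-1.7,0,0,0.8,-1],[-1.1,3,-1.7,0,0,1.2,-1],[-1.5,4,-1.7,0,0,1.6,-1],[-1.9,5,-1.7,0,0,2,-1],[-2.2,6,-1.7,0,0,2.4,-1],[-2.5,7,-1.7,0,0,2.8,-1],[-2.7,7.6,-1.6,0,0,3.1,-1],[-2.8,8,-1.5,0,0,3.4,-1]]';  python3 go.py 489.5 -300.7 100 -18.3 489.5 -300.7 60 -18.3
```

```text
clock: 8.7
position: [0.4719, -0.1749, 0.193]
ee_rot: [0.994, -0.112, -0.0, -0.0]
ft_force: [0.6, -0.1, -2.7]
grip_width: 0.233
grasp_force: 69.3
[0.904, 2.376, 1.858, -0.002, 0.007, 0.68]
[0.905, 2.376, 2.658, -0.002, 0.007, 0.68]
t 8.7 F [ 0.6 -0.1 -2.7] grip 0.233 69.3
```

```bash
python3 -m pendant '[[0.3,0.8,0.3,0,0,0.3,-1],[0.6,1.6,0.7,0,0,0.6,-1],[0.9,2.2,1.2,0,0,0.68,-1],[0.9,2.38,1.6,0,0,0.68,-1],[0.9,2.38,1.85,0,0,0.68,-1],[0.9,2.38,1.85,0,0,0.68,-1],[0.9,2.38,1.85,0,0,0.68,-1],[0.9,2.38,1.85,0,0,0.68,-1],[0.9,2.38,1.85,0,0,0.68,-1],[0.9,2.38,1.85,0,0,0.68,-1]]';  python3 go.py 489.5 -300.7 50 -18.3; python3 - <<'E'
from h import *
for c in("top","scene"):
    p,d=manip.camera(c); P=cloud(c,d)
    for z0,z1 in((.07,.09),(.015,.027)):
        Q=near(P,np.array([.4895,-.3007]),.09,z0,z1)
        if len(Q)>20: print(c,z0,len(Q),*rect(Q),np.median(Q[:,2]))
E
```

```text
clock: 9.95
position: [0.4901, -0.2999, 0.1016]
ee_rot: [0.987, -0.158, 0.0, 0.0]
ft_force: [-0.4, -0.4, -3.7]
grip_width: 0.233
grasp_force: 69.3
[-0.007, 0.019, 1.032, 0.001, -0.003, 0.02]
t 9.95 F [-0.4 -0.4 -3.7] grip 0.233 69.3
top 0.07 1041 [ 490.8 -299.6] [90.7 61. ] -18.5 0.08364125507278986
top 0.015 1901 [ 491.  -301.2] [130.9  89.7] -18.3 0.021254387666125085
scene 0.07 865 [ 489.7 -298.3] [90.6 61.2] -17.6 0.08259570857073406
scene 0.015 1852 [ 489.2 -300.3] [131.   91.6] -18.5 0.020403742061552876
```

```bash
python3 -m pendant '[[0.01,0.035,0.2,0,0,0.02,-1],[0.01,0.035,0.5,0,0,0.02,-1],[0.01,0.035,0.8,0,0,0.02,-1],[0.01,0.035,1.0,0,0,0.02,-1],[0.01,0.035,1.06,0,0,0.02,-1],[0.01,0.035,1.09,0,0,0.02,-1],[0.01,0.035,1.11,0,0,0.02,-1],[0.01,0.035,1.12,0,0,0.02,-1],[0.01,0.035,1.12,0,0,0.02,-1],[0.01,0.035,1.12,0,0,0.02,-1]]';  python3 go.py 490 -301.7 45.3 -18.3
```

```text
clock: 11.3
position: [0.49, -0.3018, 0.0455]
ee_rot: [0.987, -0.159, 0.0, 0.0]
ft_force: [-0.7, -0.7, -3.0]
grip_width: 0.233
grasp_force: 69.3
[-0.001, -0.001, 0.004, 0.001, -0.002, -0.0]
t 11.3 F [-0.7 -0.7 -3. ] grip 0.233 69.3
```

```bash
python3 -m pendant '[[0,0,0.01,0,0,0,-1],[0,0,0.02,0,0,0,-1],[0,0,0.02,0,0,0,-1],[0,0,0.02,0,0,0,-0.3],[0,0,0.02,0,0,0,-0.1],[0,0,0.02,0,0,0,0],[0,0,0,0,0,0,0],[0,0,-0.4,0,0,0,0],[0,0,-1.2,0,0,0,0.5],[0,0,-2.1,0,0,0,1]]'; python3 go.py 550 -100 160 0 603.6 105.3 100 0 603.6 105.3 60 0
```

```text
clock: 12.55
position: [0.4899, -0.3015, 0.1526]
ee_rot: [0.987, -0.159, 0.0, -0.0]
ft_force: [0.9, -0.3, -0.5]
grip_width: 0.902
grasp_force: 0.0
[-0.123, -4.204, -0.148, -0.0, -0.002, -2.286]
[-0.394, -8.439, 1.053, -0.0, -0.002, -2.286]
[-0.394, -8.439, 1.853, -0.0, -0.002, -2.286]
t 12.55 F [ 0.9 -0.3 -0.5] grip 0.902 0.0
```

```bash
python3 -m pendant '[[0,-1,0,0,0,-0.3,1],[-0.1,-2,0,0,0,-0.6,1],[-0.1,-3,0,0,0,-0.9,1],[-0.2,-4,0,0,0,-1.2,1],[-0.2,-5,0,0,0,-1.5,1],[-0.3,-6,0,0,0,-1.8,1],[-0.3,-7,0,0,0,-2.1,1],[-0.4,-8,0.3,0,0,-2.29,1],[-0.39,-8.44,0.7,0,0,-2.29,1],[-0.39,-8.44,1,0,0,-2.29,1]]'; python3 - <<'E'
from h import *
for c in("top","scene"):
    p,d=manip.camera(c); P=cloud(c,d); cv2.imwrite(f"pics/{c}3.png",p[...,::-1])
    Q=near(P,np.array([.4895,-.3007]),.065,.025,.034)
    print(c,len(Q),*rect(Q),np.median(Q[:,2]))
    Q=near(P,np.array([.4895,-.3007]),.09,.014,.0245)
    print(c,len(Q),*rect(Q),np.median(Q[:,2]))
E
python3 go.py 603.6 105.3 28 0
```

```text
clock: 13.8
position: [0.6041, 0.1074, 0.1008]
ee_rot: [1.0, 0.002, 0.0, -0.0]
ft_force: [-0.1, -0.3, 0.7]
grip_width: 1.002
grasp_force: 0.0
top 1539 [ 491.1 -300.4] [113.7  68.4] -14.1 0.027545681509933972
top 2071 [ 490.8 -302. ] [130.8  90.6] -18.5 0.021435173478348668
scene 1090 [ 487.4 -301.3] [110.9  75.4] -22.1 0.02716836562349184
scene 1823 [ 488.5 -300.1] [132.7  91.5] -18.1 0.02057273636106971
[0.011, -0.03, 1.427, 0.008, 0.015, -0.001]
t 13.9 F [ 0.1 -0.7  0. ] grip 0.995 0.0
```

```bash
python3 -m pendant '[[0.01,-0.03,0.5,0,0,0,1],[0.01,-0.03,1,0,0,0,1],[0.01,-0.03,1.4,0,0,0,1],[0.01,-0.03,1.6,0,0,0,1],[0.01,-0.03,1.63,0,0,0,1],[0.01,-0.03,1.63,0,0,0,1],[0.01,-0.03,1.63,0,0,0,0.6],[0.01,-0.03,1.63,0,0,0,0.3],[0.01,-0.03,1.63,0,0,0,0],[0.01,-0.03,1.63,0,0,0,0]]' 40; python3 go.py 603.6 105.3 120 0
```

```text
clock: 15.15
position: [0.605, 0.1067, 0.0197]
ee_rot: [1.0, 0.0, 0.001, 0.0]
ft_force: [-0.9, -0.3, 5.1]
grip_width: 0.697
grasp_force: 43.7
[-0.025, 0.028, -2.006, 0.0, -0.009, 0.003]
t 15.15 F [-0.9 -0.3  5.1] grip 0.697 43.7
```

```bash
python3 -m pendant '[[0,0,-0.2,0,0,0,-0.2],[0,0,-0.6,0,0,0,-0.2],[0,0,-1.2,0,0,0,-0.2],[0,0.5,-2,0,0,0,-0.2],[0,1.4,-2.6,0,0,0,-0.2],[-0.3,2.4,-2.6,0,0,0.3,-0.2],[-0.6,3.4,-2.6,0,0,0.6,-0.2],[-0.9,4.4,-2.6,0,0,0.9,-0.2],[-1.2,5.4,-2.6,0,0,1.2,-0.2],[-1.5,6.2,-2.6,0,0,1.6,-0.2]]'; python3 go.py 490 -301.7 100 -18.3
```

```text
clock: 16.4
position: [0.5289, -0.2056, 0.1503]
ee_rot: [0.994, -0.113, 0.001, 0.0]
ft_force: [0.7, -0.0, -1.3]
grip_width: 0.694
grasp_force: 43.3
[-0.33, 2.047, 1.008, 0.004, -0.011, 0.671]
t 16.4 F [ 0.7 -0.  -1.3] grip 0.694 43.3
```

```bash
python3 -m pendant '[[-0.1,0.6,0,0,0,0.2,-0.2],[-0.2,1.2,0.1,0,0,0.4,-0.2],[-0.3,1.8,0.4,0,0,0.6,-0.2],[-0.33,2.05,0.8,0,0,0.67,-0.2],[-0.33,2.05,1,0,0,0.67,-0.2],[-0.33,2.05,1,0,0,0.67,-0.2],[-0.33,2.05,1,0,0,0.67,-0.2],[-0.33,2.05,1,0,0,0.67,-0.2],[-0.33,2.05,1,0,0,0.67,-0.2],[-0.33,2.05,1,0,0,0.67,-0.2]]'; python3 - <<'E'
from h import *
for c in("top","scene"):
    p,d=manip.camera(c); P=cloud(c,d); cv2.imwrite(f"pics/{c}4.png",p[...,::-1])
    Q=near(P,np.array([.49,-.301]),.08,.1,.109)
    print(c,len(Q),*rect(Q),np.median(Q[:,2]))
a=cv2.imread("pics/top4.png")[190:310,400:560];b=cv2.imread("pics/scene4.png")[220:360,80:240]
cv2.imwrite("pics/c4.png",np.hstack([cv2.resize(a,(400,300)),cv2.resize(b,(343,300))]))
E
python3 go.py 490 -301.7 46 -18.3
```

```text
clock: 17.65
position: [0.4909, -0.2998, 0.0991]
ee_rot: [0.988, -0.158, 0.0, 0.0]
ft_force: [-0.5, -0.3, -0.5]
grip_width: 0.695
grasp_force: 43.3
top 296 [ 483.  -287.9] [66.1 35.2] 45.7 0.10268226593393953
scene 322 [ 496.6 -300.7] [83.5 44.9] 54.1 0.10230985531436482
[-0.004, 0.041, 1.059, 0.001, -0.002, 0.02]
t 17.75 F [-0.3 -0.3 -1.4] grip 0.695 43.3
```

View pics/c4.png

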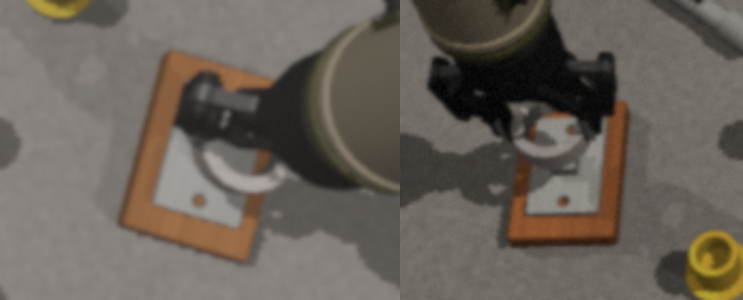

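The plate sits centred and aligned on the block. The ring hangs level over it, at top crop px about (240,165). I fit its centre before lowering.

```bash
python3 - <<'E'
from h import *
from scipy.optimize import least_squares
t=manip.get_obs()["position"]*1000; A=[]
for c in("top","scene"):
    p,d=manip.camera(c); P=cloud(c,d); g=p.min(2)
    Q=P[(g>105)&(np.abs(P[...,2]-.1025)<.004)]*1000; Q=Q[np.hypot(*(Q[:,:2]-t[:2]).T)<45]
    f=least_squares(lambda v:np.maximum(np.abs(np.hypot(*(Q[:,:2]-v).T)-26)-5,0),t[:2],loss="soft_l1")
    print(c,len(Q),"ring-TCP",np.round(f.x-t[:2],1),"res",round(f.cost/len(Q),2))
E
python3 go.py 490 -301.7 48 -18.3
```

```text
top 252 ring-TCP [0.1 0.6] res 0.0
scene 146 ring-TCP [-2.6  2.7] res 0.0
[-0.003, 0.041, 1.017, 0.001, -0.001, 0.02]
t 17.85 F [-0.1 -0.9 -1.3] grip 0.694 43.3
```

```bash
python3 -m pendant '[[0.01,0.04,0.2,0,0,0.02,-0.2],[0.01,0.04,0.4,0,0,0.02,-0.2],[0.01,0.04,0.6,0,0,0.02,-0.2],[0.01,0.04,0.8,0,0,0.02,-0.2],[0.01,0.04,0.92,0,0,0.02,-0.2],[0.01,0.04,0.97,0,0,0.02,-0.2],[0.01,0.04,1.0,0,0,0.02,-0.2],[0.01,0.04,1.02,0,0,0.02,-0.2],[0.01,0.04,1.02,0,0,0.02,-0.2],[0.01,0.04,1.02,0,0,0.02,-0.2]]'; python3 go.py 490 -301.7 47.7 -18.3
```

```text
clock: 19.1
position: [0.4907, -0.3019, 0.048]
ee_rot: [0.987, -0.159, 0.0, 0.0]
ft_force: [-0.0, -0.3, -0.9]
grip_width: 0.697
grasp_force: 43.3
[-0.015, 0.001, 0.006, 0.001, -0.002, -0.0]
t 19.1 F [-0.  -0.3 -0.9] grip 0.697 43.3
```

```bash
python3 -m pendant '[[0,0,0.01,0,0,0,-0.2],[0,0,0.015,0,0,0,-0.2],[0,0,0.015,0,0,0,0.5],[0,0,0.015,0,0,0,0.7],[0,0,0.015,0,0,0,1],[0,0,0,0,0,0,1],[0,0,-0.3,0,0,0,1],[0,0,-1,0,0,0,1],[0,0,-1.8,0,0,0,1],[0,0,-2.4,0,0,0,1]]'; python3 go.py 606 -105.3 140 -18.3 606 -105.3 100 -18.3
```

```text
clock: 20.35
position: [0.4911, -0.3019, 0.1709]
ee_rot: [0.987, -0.159, 0.001, 0.001]
ft_force: [0.2, -0.5, -0.4]
grip_width: 0.997
grasp_force: 0.0
[0.946, -4.455, 0.617, 0.004, -0.017, 0.001]
[0.944, -4.456, 1.417, 0.004, -0.017, 0.001]
t 20.35 F [ 0.2 -0.5 -0.4] grip 0.997 0.0
```

```bash
python3 -m pendant '[[0.2,-0.9,0,0,0,0,1],[0.4,-1.8,0,0,0,0,1],[0.6,-2.7,0.2,0,0,0,1],[0.8,-3.6,0.5,0,0,0,1],[0.9,-4.2,0.8,0,0,0,1],[0.94,-4.45,1.1,0,0,0,1],[0.94,-4.46,1.4,0,0,0,1],[0.94,-4.46,1.4,0,0,0,1],[0.94,-4.46,1.4,0,0,0,1],[0.94,-4.46,1.4,0,0,0,1]]'; python3 - <<'E'
from h import *
for c in("top","scene"):
    p,d=manip.camera(c); P=cloud(c,d); cv2.imwrite(f"pics/{c}5.png",p[...,::-1])
    Q=near(P,np.array([.4905,-.3015]),.05,.048,.057); print(c,"ring on plate",len(Q),*rect(Q),np.median(Q[:,2]))
    Q=near(P,np.array([.606,-.1053]),.03,.044,.057); print(c,"holder",len(Q),*rect(Q),np.median(Q[:,2]))
a=cv2.imread("pics/top5.png")[200:300,430:540];b=cv2.imread("pics/scene5.png")[250:350,110:220]
cv2.imwrite("pics/c5.png",np.hstack([cv2.resize(a,(396,360)),cv2.resize(b,(396,360))]))
E
python3 go.py 606 -105.3 38 -18.3
```

```text
clock: 21.6
position: [0.6055, -0.1058, 0.0986]
ee_rot: [0.987, -0.16, 0.001, 0.0]
ft_force: [0.7, -0.1, 0.7]
grip_width: 1.004
grasp_force: 0.0
top ring on plate 0 [0. 0.] [0. 0.] 0.0 nan
top holder 151 [ 602.6 -103.8] [38.3 28.9] 62.4 0.04912449966391108
scene ring on plate 422 [ 489.3 -299.5] [61.6 60.4] -37.9 0.050715394122803625
scene holder 208 [ 605.5 -104.4] [38.8 37.6] -16.4 0.04804793880825309
[0.009, -0.004, 1.207, 0.0, -0.006, -0.004]
t 21.7 F [-0.1 -0.5  0.2] grip 1.003 0.0
  return _methods._mean(a, axis=axis, dtype=dtype,
  ret = ret.dtype.type(ret / rcount)
```

View pics/c5.png

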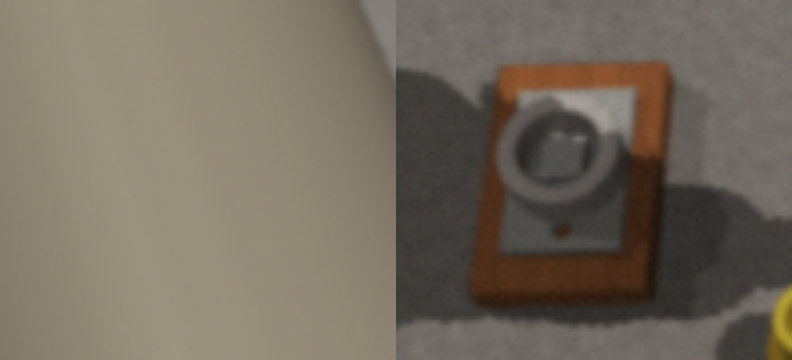

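The ring lies around the boss, near the middle of the block (scene crop px about (560,150)). Next is the holder.

```bash
python3 -m pendant '[[0.01,0,0.4,0,0,0,1],[0.01,0,0.8,0,0,0,1],[0.01,0,1.1,0,0,0,1],[0.01,0,1.2,0,0,0,1],[0.01,0,1.2,0,0,0,1],[0.01,0,1.2,0,0,0,0.5],[0.01,0,1.2,0,0,0,0],[0.01,0,1.2,0,0,0,-0.4],[0.01,0,1.2,0,0,0,-0.4],[0.01,0,1.2,0,0,0,-0.4]]' 25; python3 go.py 606 -105.3 120 -18.3
```

```text
clock: 22.95
position: [0.6061, -0.1051, 0.0384]
ee_rot: [0.987, -0.159, 0.0, 0.0]
ft_force: [-1.9, 0.4, 6.6]
grip_width: 0.456
grasp_force: 25.3
[0.0, 0.005, -1.631, -0.0, -0.007, -0.001]
t 22.95 F [-1.9  0.4  6.6] grip 0.456 25.3
```

```bash
python3 -m pendant '[[0,0,-0.2,0,0,0,-0.4],[0,0,-0.6,0,0,0,-0.4],[0,0,-1.2,0,0,0,-0.4],[0,0,-1.8,0,0,0,-0.4],[-0.2,0.7,-2.2,0,0,0,-0.4],[-0.3,1.5,-2.2,0,0,0,-0.4],[-0.5,2.3,-2.2,0,0,0,-0.4],[-0.7,3.1,-2.2,0,0,0,-0.4],[-0.8,3.9,-2.2,0,0,0,-0.4],[-0.9,4.3,-2.2,0,0,0,-0.4]]'; python3 go.py 490.3 -301 120 -18.3
```

```text
clock: 24.2
position: [0.4944, -0.2975, 0.1492]
ee_rot: [0.987, -0.16, 0.0, 0.001]
ft_force: [-0.3, 0.8, -1.2]
grip_width: 0.45
grasp_force: 25.5
[-0.056, 0.091, 0.584, 0.008, -0.008, -0.019]
t 24.2 F [-0.3  0.8 -1.2] grip 0.45 25.5
```

```bash
python3 -m pendant '[[-0.03,0.05,0.1,0,0,0,-0.4],[-0.05,0.09,0.3,0,0,0,-0.4],[-0.05,0.09,0.5,0,0,0,-0.4],[-0.05,0.09,0.58,0,0,0,-0.4],[-0.05,0.09,0.58,0,0,0,-0.4],[-0.05,0.09,0.58,0,0,0,-0.4],[-0.05,0.09,0.58,0,0,0,-0.4],[-0.05,0.09,0.58,0,0,0,-0.4],[-0.05,0.09,0.58,0,0,0,-0.4],[-0.05,0.09,0.58,0,0,0,-0.4]]'; python3 go.py 490.3 -301 83 -18.3; python3 - <<'E'
from h import *
for c in("top","scene"):
    p,d=manip.camera(c); cv2.imwrite(f"pics/{c}6.png",p[...,::-1]); P=cloud(c,d)
    Q=near(P,np.array([.49,-.301]),.045,.048,.057); print(c,"ring",len(Q),len(Q) and rect(Q))
    k=p.min(2)>120; Q=near(P[k],np.array([.49,-.301]),.045,.088,.101); print(c,"flange",len(Q),len(Q) and rect(Q))
    Q=near(P[k],np.array([.49,-.301]),.03,.124,.138); print(c,"rim",len(Q),len(Q) and rect(Q))
a=cv2.imread("pics/top6.png")[190:310,400:560];b=cv2.imread("pics/scene6.png")[220:360,80:240]
cv2.imwrite("pics/c6.png",np.hstack([cv2.resize(a,(400,300)),cv2.resize(b,(343,300))]))
E
```

```text
clock: 25.45
position: [0.4917, -0.2985, 0.1189]
ee_rot: [0.987, -0.159, 0.0, 0.0]
ft_force: [-0.5, -0.5, -0.7]
grip_width: 0.451
grasp_force: 25.5
[-0.012, 0.056, 0.717, 0.0, -0.001, -0.001]
t 25.45 F [-0.5 -0.5 -0.7] grip 0.451 25.5
top ring 272 (array([ 481.8, -288.8]), array([59.9, 30. ]), 36.2)
top flange 188 (array([ 479.1, -286.8]), array([49.3, 19.1]), 56.3)
top rim 46 (array([ 479. , -292.6]), array([25.9,  8.6]), 70.9)
scene ring 252 (array([ 499.2, -298.3]), array([60.6, 42.8]), -84.7)
scene flange 150 (array([ 509. , -294.6]), array([50.9, 19.2]), -81.7)
scene rim 36 (array([ 506.1, -300.7]), array([23.5,  6.9]), 74.1)
```

View pics/c6.png

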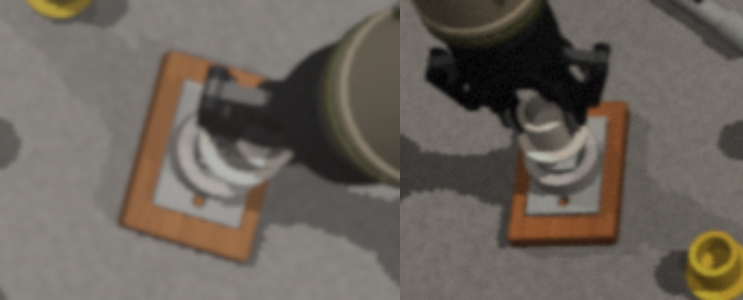

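The holder hangs upright just above the ring (top crop px about (245,150)). I lower it.

```bash
python3 -m pendant '[[-0.01,0.055,0.1,0,0,0,-0.4],[-0.01,0.055,0.2,0,0,0,-0.4],[-0.01,0.055,0.35,0,0,0,-0.4],[-0.01,0.055,0.5,0,0,0,-0.4],[-0.01,0.055,0.6,0,0,0,-0.4],[-0.01,0.055,0.66,0,0,0,-0.4],[-0.01,0.055,0.7,0,0,0,-0.4],[-0.01,0.055,0.72,0,0,0,-0.4],[-0.01,0.055,0.72,0,0,0,-0.4],[-0.01,0.055,0.72,0,0,0,-0.4]]'; python3 go.py 490.3 -301 82.4 -18.3
```

```text
clock: 26.8
position: [0.4905, -0.301, 0.083]
ee_rot: [0.987, -0.159, 0.0, 0.0]
ft_force: [0.0, 0.3, -0.2]
grip_width: 0.458
grasp_force: 25.5
[-0.004, 0.001, 0.012, 0.001, -0.003, 0.0]
t 26.8 F [ 0.   0.3 -0.2] grip 0.458 25.5
```

```bash
python3 -m pendant '[[0,0,0.015,0,0,0,-0.4],[0,0,0.02,0,0,0,-0.4],[0,0,0.02,0,0,0,0],[0,0,0.02,0,0,0,0.4],[0,0,0.02,0,0,0,1],[0,0,0,0,0,0,1],[0,0,-0.4,0,0,0,1],[0,0,-1.2,0,0,0,1],[0,0,-2,0,0,0,1],[0,0,-2,0,0,0,1]]'; python3 - <<'E'
from h import *
for c in("scene",):
    p,d=manip.camera(c); P=cloud(c,d); cv2.imwrite("pics/s7.png",p[...,::-1])
    Q=near(P,np.array([.49,-.301]),.045,.086,.1); print(c,"rim",len(Q),rect(Q),np.median(Q[:,2]))
E
python3 go.py 468.3 -6.3 180 -18.3 468.3 -6.3 140 -18.3 
```

```text
clock: 28.05
position: [0.4923, -0.3017, 0.1878]
ee_rot: [0.987, -0.159, 0.003, 0.001]
ft_force: [-0.2, -0.1, 0.1]
grip_width: 0.999
grasp_force: 0.0
scene rim 245 (array([ 490. , -299.5]), array([40.6, 38.3]), 32.7) 0.09178353925000493
[-2.29, -5.458, 0.095, 0.009, -0.028, 0.0]
[-2.293, -5.459, 0.895, 0.009, -0.028, 0.0]
t 28.1 F [ 0.2  0.1 -0.5] grip 1.004 0.0
```

```bash
python3 -m pendant '[[-0.3,-0.7,0,0,0,0,1],[-0.7,-1.6,0,0,0,0,1],[-1.1,-2.5,0,0,0,0,1],[-1.5,-3.5,0,0,0,0,1],[-1.9,-4.4,0,0,0,0,1],[-2.2,-5.2,0.2,0,0,0,1],[-2.29,-5.46,0.5,0,0,0,1],[-2.29,-5.46,0.8,0,0,0,1],[-2.29,-5.46,0.8,0,0,0,1],[-2.29,-5.46,0.8,0,0,0,1]]'; python3 - <<'E'
from h import *
p,d=manip.camera("scene"); cv2.imwrite("pics/s8.png",p[...,::-1])
P=cloud("scene",d); Q=near(P,np.array([.469,-.006]),.04,.06,.112); print(len(Q),rect(Q))
cv2.imwrite("pics/c8.png",cv2.resize(p[200:360,80:360,::-1],(700,400)))
E
python3 go.py 468.3 -6.3 75 -18.3
```

```text
clock: 29.35
position: [0.4676, -0.0067, 0.143]
ee_rot: [0.987, -0.16, -0.0, 0.0]
ft_force: [0.5, 0.1, 0.3]
grip_width: 1.0
grasp_force: 0.0
698 (array([468.7,  -6.5]), array([53.9, 51.7]), 69.8)
[0.009, -0.009, 1.364, -0.0, -0.003, -0.01]
t 29.4 F [-0.6 -0.2  0.7] grip 1.001 0.0
```

View pics/c8.png

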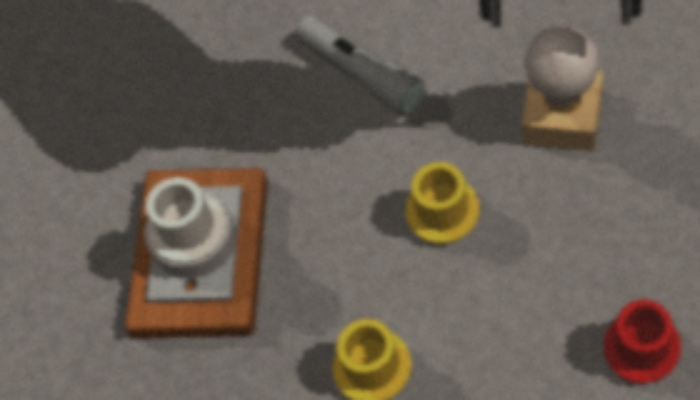

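The holder sits in the ring (crop px (185,215)), and the bulb is in its stand at (560,65) under the open jaws.

```bash
python3 -m pendant '[[0.03,-0.01,0.4,0,0,0,1],[0.03,-0.01,0.8,0,0,0,1],[0.03,-0.01,1.2,0,0,0,1],[0.03,-0.01,1.4,0,0,0,1],[0.03,-0.01,1.4,0,0,0,1],[0.03,-0.01,1.4,0,0,0,0.7],[0.03,-0.01,1.4,0,0,0,0.4],[0.03,-0.01,1.4,0,0,0,0],[0.03,-0.01,1.4,0,0,0,0],[0.03,-0.01,1.4,0,0,0,0]]' 20; python3 go.py 468.3 -6.3 75 -18.3
```

```text
clock: 30.65
position: [0.4695, -0.0059, 0.0734]
ee_rot: [0.987, -0.159, 0.001, 0.0]
ft_force: [-0.7, -0.2, 6.5]
grip_width: 0.629
grasp_force: 20.7
[-0.021, 0.015, -0.032, 0.0, -0.009, -0.001]
t 30.65 F [-0.7 -0.2  6.5] grip 0.629 20.7
```

```bash
python3 -m pendant '[[0,0,-0.1,0,0,0,0],[0,0,-0.3,0,0,0,0],[0,0,-0.6,0,0,0,0],[0,0,-1,0,0,0,0],[0,0,-1.4,0,0,0,0],[0,0,-1.8,0,0,0,0],[0,0,-2.2,0,0,0,0],[0,0,-2.5,0,0,0,0],[0,0,-2.5,0,0,0,0],[0,0,-2.5,0,0,0,0]]'; python3 go.py 490.7 -301 195 -18.3
```

```text
clock: 31.9
position: [0.4687, -0.0058, 0.1973]
ee_rot: [0.987, -0.159, -0.0, 0.0]
ft_force: [0.1, 0.0, -0.6]
grip_width: 0.629
grasp_force: 21.3
[2.272, 5.466, 0.046, 0.002, 0.005, -0.0]
t 31.9 F [ 0.1  0.  -0.6] grip 0.629 21.3
```

```bash
python3 -m pendant '[[0.2,0.4,0,0,0,0,0],[0.5,1.2,0,0,0,0,0],[0.9,2.1,0,0,0,0,0],[1.2,3,0,0,0,0,0],[1.6,3.9,0,0,0,0,0],[2,4.7,0,0,0,0,0],[2.2,5.2,0,0,0,0,0],[2.26,5.4,0,0,0,0,0],[2.27,5.46,0,0,0,0,0],[2.27,5.47,0,0,0,0,0]]'; python3 -m pendant '[[0,0,0.1,0,0,0,0],[0,0,0.2,0,0,0,0],[0,0,0.3,0,0,0,0],[0,0,0.4,0,0,0,0],[0,0,0.44,0,0,0,0],[0,0,0.44,0,0,0,0],[0,0,0.44,0,0,0,0],[0,0,0.44,0,0,0,0],[0,0,0.44,0,0,0,0],[0,0,0.44,0,0,0,0]]';python3 - <<'E'
from h import *
for c in("top","scene"):
    p,d=manip.camera(c); P=cloud(c,d); cv2.imwrite(f"pics/{c}9.png",p[...,::-1])
    k=p.min(2)>80
    Q=near(P[k],np.array([.49,-.301]),.04,.135,.21); print(c,"bulb",len(Q),len(Q) and rect(Q))
a=cv2.imread("pics/top9.png")[180:300,410:570];b=cv2.imread("pics/scene9.png")[200:340,80:240]
cv2.imwrite("pics/c9.png",np.hstack([cv2.resize(a,(400,300)),cv2.resize(b,(343,300))]))
E
python3 go.py 490.7 -301 133.4 -18.3
```

```text
clock: 33.15
position: [0.4912, -0.2997, 0.1979]
ee_rot: [0.987, -0.158, 0.0, -0.0]
ft_force: [0.1, 0.7, -0.6]
grip_width: 0.628
grasp_force: 21.3
clock: 34.4
position: [0.4909, -0.3011, 0.1759]
ee_rot: [0.987, -0.159, 0.0, 0.0]
ft_force: [-0.6, -0.1, -0.4]
grip_width: 0.633
grasp_force: 21.3
top bulb 533 (array([ 475.4, -292.4]), array([71.8, 22.3]), 70.6)
scene bulb 298 (array([ 506.4, -296.3]), array([47.5, 24. ]), 60.1)
[-0.004, -0.001, 0.849, 0.001, -0.001, -0.0]
t 34.5 F [-0.3 -0.1 -0.4] grip 0.626 21.3
```

View pics/c9.png

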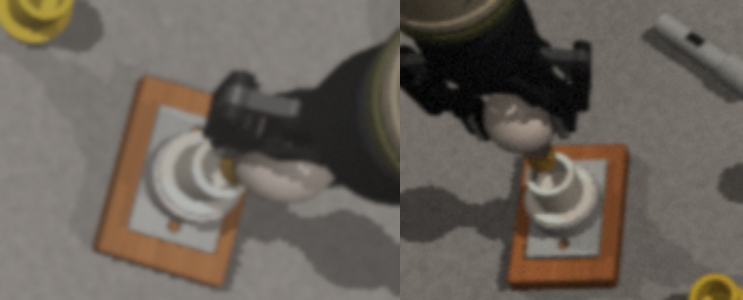

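```bash
python3 - <<'E'
from h import *
o=[]
prof=[(0,11),(28,11),(45,18),(60,25),(68,27.5),(76,27.5),(88,22),(97,9)]
for c,(v0,v1,u0,u1) in (("top",(200,280,450,550)),("scene",(225,305,100,200))):
    k=manip.get_calibration(c); im=cv2.imread(f"pics/{c}9.png")
    im=cv2.resize(im[v0:v1,u0:u1],None,fx=4,fy=4)
    def pr(x):
        q=R.from_quat(k["orientation"]).inv().apply(x-k["xyz"]); return np.stack([k["cx"]-k["fx"]*q[:,0]/q[:,2],k["cy"]+k["fy"]*q[:,1]/q[:,2]],1)
    a=np.linspace(0,2*np.pi,40)
    def ring(r,z,col):
        x=np.stack([490.9+r*np.cos(a),-301+r*np.sin(a),0*a+z],1)/1000
        cv2.polylines(im,[((pr(x)-[u0,v0])*4).astype(int)],True,col,1)
    for h,r in prof: ring(r,110.5+h,(0,0,255) if h else (0,255,0))
    ring(20,94,(255,0,0)); ring(28,56,(255,0,0)); o.append(im)
cv2.imwrite("pics/c10.png",np.hstack(o))
E
```

```text
(no output)
```

View pics/c10.png

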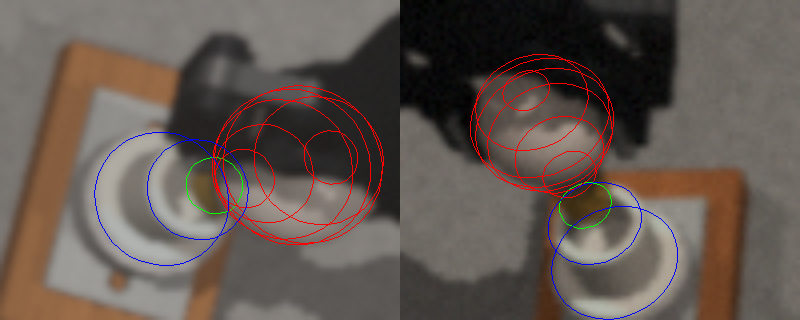

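```bash
python3 - <<'E'
from h import *
from scipy.optimize import least_squares
for c in("top","scene"):
    p,d=manip.camera(c); P=cloud(c,d); k=p.min(2)>60
    for n,z,r0,r1,dz in(("flange",54.5,20,28,4),("rim",93,14,20,4),("bulb",0,0,0,0)):
        if n=="bulb":
            Q=near(P[k],np.array([.49,-.301]),.045,.150,.215)*1000; Q=Q[np.hypot(*(Q[:,:2]-[491,-301]).T)<32]
            f=least_squares(lambda v:np.linalg.norm(Q-[v[0],v[1],182.5],axis=1)-27.5,[491,-301],loss="soft_l1")
        else:
            Q=P[k&(np.abs(P[...,2]*1000-z)<dz)]*1000; Q=Q[np.hypot(*(Q[:,:2]-[491,-301]).T)<40]
            f=least_squares(lambda v:(lambda s:np.maximum(np.maximum(r0-s,s-r1),0))(np.hypot(*(Q[:,:2]-v).T)),[491,-301],loss="soft_l1")
        print(c,n,len(Q),np.round(f.x,1),round(f.cost/max(len(Q),1),2))
E
```

```text
top flange 397 [ 490.7 -300.6] 0.18
top rim 153 [ 492. -301.] 0.0
top bulb 565 [ 490.8 -300.7] 0.3
scene flange 321 [ 489.7 -299.6] 0.17
scene rim 154 [ 490.6 -299.4] 0.0
scene bulb 589 [ 487.2 -298.1] 0.61
```

The measured holder and bulb axes agree to about 1 mm, and the overlay matches an upright bulb. I lower it.

```bash
python3 -m pendant '[[0,0,0.1,0,0,0,0],[0,0,0.2,0,0,0,0],[0,0,0.3,0,0,0,0],[0,0,0.4,0,0,0,0],[0,0,0.5,0,0,0,0],[0,0,0.6,0,0,0,0],[0,0,0.7,0,0,0,0],[0,0,0.77,0,0,0,0],[0,0,0.8,0,0,0,0],[0,0,0.8,0,0,0,0]]'; python3 go.py 490.7 -301 133.4 -18.3
```

```text
clock: 35.85
position: [0.4909, -0.3011, 0.1358]
ee_rot: [0.987, -0.159, 0.0, 0.0]
ft_force: [0.4, 0.6, 0.4]
grip_width: 0.629
grasp_force: 21.3
[-0.004, -0.001, 0.048, 0.0, -0.0, 0.0]
t 35.85 F [0.4 0.6 0.4] grip 0.629 21.3
```

```bash
python3 -m pendant '[[0,0,0.02,0,0,0,0],[0,0,0.03,0,0,0,0],[0,0,0.04,0,0,0,0],[0,0,0.05,0,0,0,0],[0,0,0.055,0,0,0,0],[0,0,0.055,0,0,0,0],[0,0,0.055,0,0,0,0],[0,0,0.055,0,0,0,0],[0,0,0.055,0,0,0,0],[0,0,0.055,0,0,0,0]]'; python3 go.py 490.7 -301 133.4 -18.3
```

```text
clock: 37.1
position: [0.4912, -0.3012, 0.1335]
ee_rot: [0.987, -0.159, 0.0, 0.0]
ft_force: [-1.2, -0.2, 6.0]
grip_width: 0.629
grasp_force: 21.8
[-0.01, -0.001, 0.002, 0.002, -0.006, 0.0]
t 37.1 F [-1.2 -0.2  6. ] grip 0.629 21.8
```

Contact came at the expected height. I release and withdraw.

```bash
python3 -m pendant '[[0,0,-0.005,0,0,0,0],[0,0,-0.005,0,0,0,0.35],[0,0,-0.005,0,0,0,0.6],[0,0,-0.005,0,0,0,1],[0,0,-0.005,0,0,0,1],[0,0,-0.1,0,0,0,1],[0,0,-0.5,0,0,0,1],[0,0,-1.2,0,0,0,1],[0,0,-2,0,0,0,1],[0,0,-2.4,0,0,0,1]]'; python3 -m pendant '[[0,-0.5,0,0,0,0,1],[0,-1.4,0,0,0,0,1],[0,-2.3,0,0,0,0,1],[0,-3.2,0,0,0,0,1],[0,-4,0,0,0,0,1],[0,-4.5,0,0,0,0,1],[0,-4.5,0,0,0,0,1],[0,-4.5,0,0,0,0,1],[0,-4.5,0,0,0,0,1],[0,-4.5,0,0,0,0,1]]'
python3 - <<'E'
from h import *
for c in("top","scene"):
    p,d=manip.camera(c); P=cloud(c,d); cv2.imwrite(f"pics/{c}11.png",p[...,::-1])
    Q=near(P,np.array([.49,-.301]),.045,.12,.18); print(c,"bulb",len(Q),len(Q) and rect(Q),len(Q) and Q[:,2].max())
a=cv2.imread("pics/top11.png")[190:310,430:570];b=cv2.imread("pics/scene11.png")[180:350,60:260]
cv2.imwrite("pics/c11.png",np.hstack([cv2.resize(a,(400,343)),cv2.resize(b,(400,343))]))
E
```

```text
clock: 38.35
position: [0.4915, -0.3013, 0.2559]
ee_rot: [0.987, -0.159, 0.001, 0.001]
ft_force: [0.4, -0.2, -0.9]
grip_width: 0.999
grasp_force: 0.0
clock: 39.6
position: [0.5613, -0.0884, 0.2531]
ee_rot: [0.987, -0.16, 0.0, 0.0]
ft_force: [0.0, -1.0, -0.7]
grip_width: 1.001
grasp_force: 0.0
top bulb 0 0 0
scene bulb 898 (array([ 491. , -299.1]), array([52.3, 51.7]), 51.6) 0.16788409712354413
```

View pics/c11.png

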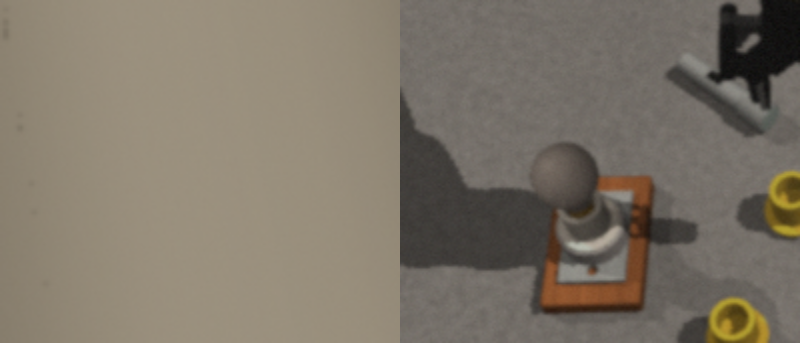

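The scene crop shows the bulb upright in the holder at about (565,175). Its centre is at (491,-299) mm and its top near 167 mm, as expected. The plate sits centred on the block.

```bash
python3 -c "from workcell import manip;print(manip.hand_in())"
```

```text
the job is handed in; nothing more can be done
None
```

The lamp is built on the block in the order asked (plate, ring, holder, bulb), the torch and tape were never touched, and I handed the job in at about 40 s.

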